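# Hang the amber light shield on its hinge post

### The arm

A 6-joint arm with a two-finger parallel gripper is mounted at the origin on a cart in front of the work surface, level with it; the furniture and walls round the work are solid. World frame = base frame: x ahead of the robot, y to its left, z up, the work surface at z = 0. Lengths are in mm, angles in rad, forces in N, time in s.
With the tool pointing down it reaches from about 225 to 725 mm from the base axis. Payload 3.1 kg.
Tool frame: the origin (TCP) lies at the very end of the fingers, on their centre line; the grasp point (between the pads) lies 19 mm behind it; z points along the fingers, y is the line along which they close (so a half turn about z gives the same grasp; the last joint's range is limited). The gripper opens to 85 mm and grips with 20 to 120 N. Pads are 22 mm wide; open, the fingers measure 114 mm over their backs; the gripper's body (76 mm by 85 mm) begins 54 mm behind the grasp point. The pads swing forward as they close: fully open they stand 13 mm farther back than shut.
Start: joints at [-1.433, 0.048, 0.099, 1.622, 0, 1.443], TCP at [137.893, -506.56, 231.312] pointing down, gripper open.
Joint ranges: [-2.91, 2.91], [-0.99, 1.94], [-1.21, 1.42], [-2.12, 2.29], [-1.49, 1.47], [-3.14, 3.14]. Speed limits (rad/s): [2.79, 2.79, 3.14, 3.14, 3.14, 3.14].

### API

Orientations are given as a unit quaternion [w, x, y, z].
In Python, from rig import manip, optics gives the robot as it stands.
- The arm moves only by the tool step_arm, never from a script. Its argument "moves" is one flat list of numbers, 7 for each row, row after row: the shift along the tool's x, y, z scaled (see below), then the turn, a rotation vector about the tool's x, y, z scaled (see below), then the opening, from -1 (shut) to 1 (fully open). A call has 1 to 10 rows; each row shifts and turns the commanded pose from where the row before left it, along the tool's axes as they then stand; what a row does not reach is not made up. The controller multiplies each number of a shift by 20 mm and each number of a turn by 4 degrees. A row lasts 1/12 s, in which the tool goes at most 41.7 mm and 7.16 degrees, less where a joint would pass 70% of its speed; a pose out of reach is approached as far as the arm can. A call with a number of a shift or a turn outside -1 to 1 is refused whole. A call with a gripper value outside its range is refused whole. The fingers move at their own pace and stop on an object; "newtons" is the grip in N (left out, the last holds). Time passes only in rows, so rows that do not move let the fingers close. It gives the time, the measured TCP pose, the force, the opening and the grip force at its end, in the units of the state.
- manip.state(): the state, without advancing time (a new reading comes with each control period).
- optics.read_camera(name): name is "side" or "top" or "wrist"; returns a dict with "img" (420x560x3 uint8, red, green, blue), "K" (3x3 intrinsics, pixels), "k1" (the pictures are not rectified: a ray, as slopes to the right and down, at radius r is drawn at 1 + k1 r^2 times it, then the intrinsics apply), "position" and "orientation" of the camera in the world. Camera axes: x right, y down, z forward; pixel columns grow to the right and rows downward; lengths in mm; the calibration is good to about 2 mm. A picture is of the moment at which its call begins. There is no depth.
- manip.job_done(): hands the job in; it is judged then, once.
The state is a dict: "clock": time; "qpos": joint angles; "joint_vel": joint speeds; "joint_torque": joint torques, N m; "ee_pos": TCP position; "tcp_rot": TCP orientation; "force": force on the tool from outside, world axes, zero at the start; "wrist_torque": the same for the moment, N m; "opening": finger opening in mm; "grasp_force": force on a finger pad.
Only numpy, scipy, OpenCV 4.12 (cv2) and the standard library are available. Lean on these libraries where they do the work, as an engineer would, in place of code of your own. Each camera call takes 0.05 s, during which the arm holds its last target. There are 200 camera calls.

### The job

Light-sensitive samples are next: lift the amber shield out of its parking rack and hang it on the hinge post, lowering both of its knuckles together onto the two upright pins until they sit fully down on the brackets, then let go. Lower it on gently, do not drop it, and leave the clear shield standing in its own rack.

Things in the scene. Friction and masses are not known exactly. Their poses are not given: they have to be found in the camera images.
- amber_shield: Loose upright leaf, 0.2 kg. Amber panel 8 thick (x), y -130 to -20, z 0 to 150, orange rail on top. On its +y edge two orange ring knuckles, one above the other: bore 28 diameter, outside 37, 14 high, undersides at z 30 and 110. Origin: on the knuckles' axis, level with the panel's underside; z up. Starts upright in a fixed grey rack.
- amber_rail (a point): Middle of the amber shield's orange grip rail (12 thick along x, 110 long, 24 high), at 0, -75, 158 in the shield's frame; pinch it here from above, less than 10 from the centre of mass. Axes as the shield's. The rack (80 x 120) holds the shield's underside 8 above the table in an 11 wide slot with walls up to 34: lift 30 or more straight up to clear it.
- clear_shield: A leaf of the same shape, size and frame, but with a clear panel and white rail and knuckles, in a rack of the same kind. It is to stay there.
- hinge_post: Fixed stand. Origin: on the axis of its two upright pins, at table level; z up. A 20 square post, 141 high, stands at y +45 on a base plate (x -50 to 50, y 15 to 95, 8 high). Two blue bracket arms, 10 thick, 34 diameter at the ends, tops at z 45 and 125, reach from it to the pin axis. Hung, the shield's origin lies on the axis at z 15, and it may point any way round the pins.
- upper_pin (a point): Foot of the upper pin, on the axis, 125 above the table; the lower is 80 beneath. Steel pins, 24 high, tapered from 22 diameter at the foot to 7 at the tip. The lower knuckle cannot pass the upper bracket: come in level from the post's open -y side, panel along -y, with the shield's origin 45 to 65 above the table, each knuckle above its own pin, then lower.
Not all that is in view belongs to the job. What is shaped like the amber_shield but blue is not meant.

How it is judged:
By the outcome, as a careful person would: the job done as asked, in the order asked, and still so for the second after the job is handed in, with the robot touching nothing.
It also fails if it takes over 51 s, if anything falls off the work surface, if the arm or the gripper's body presses on something with over 40 N, if the wrist force passes 120 N, or if a joint passes its speed limit or range.

## Working session

There is one attempt and no reset: what is moved stays moved. The work goes in short steps, Python scripts to look and compute and a tool call to move; the robot and the scene stay as the last step left them, time stands still between calls to the robot, and variables do not carry over. Pictures are saved under pics/ and viewed, at most 10 in all, crops included, and the job is handed in when it is done.

Besides the shell and the picture viewer there is one more tool, called after ">>>" as a command line: name --argument value ..., lists and objects as JSON in quotes. step_arm: Moves the arm, as the interface text tells. Its arguments: {"type":"object","properties":{"moves":{"type":"array","items":{"type":"number","minimum":-1,"maximum":1}},"newtons":{"type":"number"}},"required":["moves"]}

```bash
mkdir -p pics; cat > h.py <<'E'
import numpy as np, cv2, sys
from scipy.spatial.transform import Rotation as R
from rig import manip, optics
def rot(q): return R.from_quat([q[1],q[2],q[3],q[0]]).as_matrix()
def ray(c,uv):
    K=np.array(c["K"]);p=np.linalg.solve(K,[uv[0],uv[1],1.])[:2];s=p.copy()
    for _ in range(30): s=p/(1+c["k1"]*(s@s))
    return np.array(c["position"]),rot(c["orientation"])@np.r_[s,1]
def onz(c,uv,z):
    o,d=ray(c,uv);return o+d*(z-o[2])/d[2]
def tri(c1,u1,c2,u2):
    o1,d1=ray(c1,u1);o2,d2=ray(c2,u2)
    t=np.linalg.lstsq(np.c_[d1,-d2],o2-o1,rcond=None)[0]
    a=o1+d1*t[0];b=o2+d2*t[1];return (a+b)/2,np.linalg.norm(a-b)
def save(c,n): cv2.imwrite(f"pics/{n}.png",c["img"][:,:,::-1])
E
python3 - <<'E'
from h import *
ims=[]
for n in("top","side"):
    c=optics.read_camera(n);np.save(f"{n}.npy",c,allow_pickle=True);save(c,n)
    print(n,c["position"],rot(c["orientation"]).round(3).tolist(),c["K"],c["k1"])
print(manip.state())
E
```

```text
top [ 221.67654389    6.58432572 1508.64990402] [[0.019, -0.982, 0.188], [-1.0, -0.023, -0.015], [0.019, -0.188, -0.982]] [[543.32759002   0.         272.87823811]
 [  0.         543.32759002 209.72347845]
 [  0.           0.           1.        ]] -0.05638027169299814
side [ 71.16590207 647.5293783  757.83758404] [[-0.835, -0.342, 0.431], [-0.55, 0.53, -0.645], [-0.007, -0.776, -0.631]] [[473.3644029    0.         267.34422117]
 [  0.         473.3644029  207.94995926]
 [  0.           0.           1.        ]] -0.12238030490450584
{'clock': 0.1, 'qpos': array([-1.43279614e+00,  4.86476935e-02,  9.77421386e-02,  1.62201991e+00,
        9.87113521e-06,  1.44299386e+00]), 'joint_vel': array([ 0.00249346, -0.0011387 ,  0.00238312, -0.00029183,  0.0005674 ,
       -0.00192268]), 'joint_torque': array([ 3.51582879e-03, -3.39850760e+01,  3.20936036e+01,  1.57800643e-02,
       -5.53953598e-06, -3.30810099e-07]), 'ee_pos': array([ 137.82046095, -506.00313501,  230.24311311]), 'tcp_rot': array([-1.06457833e-03,  9.91181049e-01,  1.32510356e-01, -4.92552350e-07]), 'force': array([0.35278712, 0.27526027, 0.35745584]), 'wrist_torque': array([-0.01377764,  0.01203058, -0.01057267]), 'grasp_force': 0.0, 'opening': 85.28215098955256}
```

View pics/top.png

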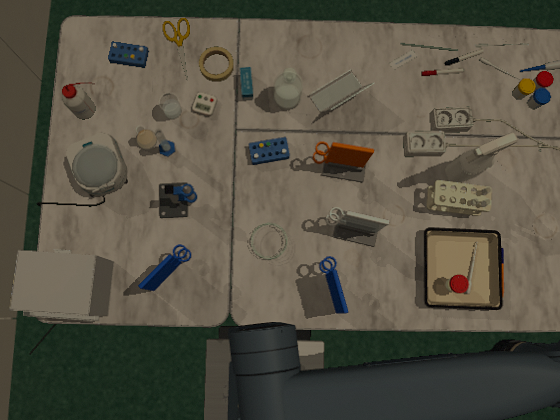

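View pics/side.png

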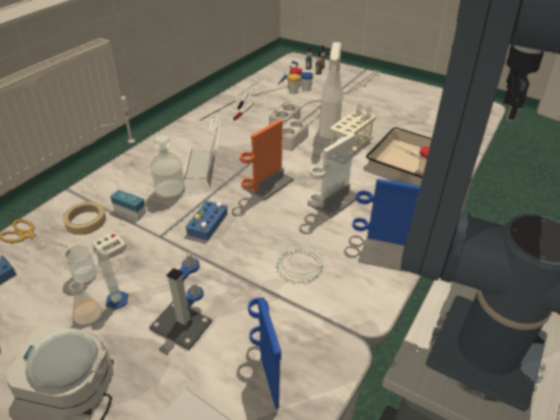

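```bash
python3 - <<'E'
from h import *
t=np.load("top.npy",allow_pickle=True).item();s=np.load("side.npy",allow_pickle=True).item()
def cr(c,x,y,w,h): return cv2.resize(c["img"][y:y+h,x:x+w,::-1],(400,300),interpolation=cv2.INTER_CUBIC)
a=np.vstack([np.hstack([cr(t,300,130,80,60),cr(t,145,170,80,60)]),np.hstack([cr(s,230,115,100,75),cr(s,140,250,100,75)])])
cv2.imwrite("pics/crops.png",a)
for c,x,y,w,h in((t,300,130,80,60),(s,230,115,100,85)):
    hsv=cv2.cvtColor(c["img"],cv2.COLOR_RGB2HSV);m=cv2.inRange(hsv,(3,140,90),(20,255,255))
    k=np.zeros_like(m);k[y:y+h,x:x+w]=m[y:y+h,x:x+w]
    n,_,st,ce=cv2.connectedComponentsWithStats(k);print(st[1:],ce[1:])
E
```

```text
[[313 141  18  18  94]
 [332 142  42  11 180]
 [314 157   1   2   2]
 [317 161   3   1   3]
 [321 161   1   1   1]] [[321.07446809 149.04255319]
 [352.61111111 147.03888889]
 [314.         157.5       ]
 [318.         161.        ]
 [321.         161.        ]]
[[ 240  120   42   71 1605]] [[264.06978193 153.76510903]]
```

View pics/crops.png

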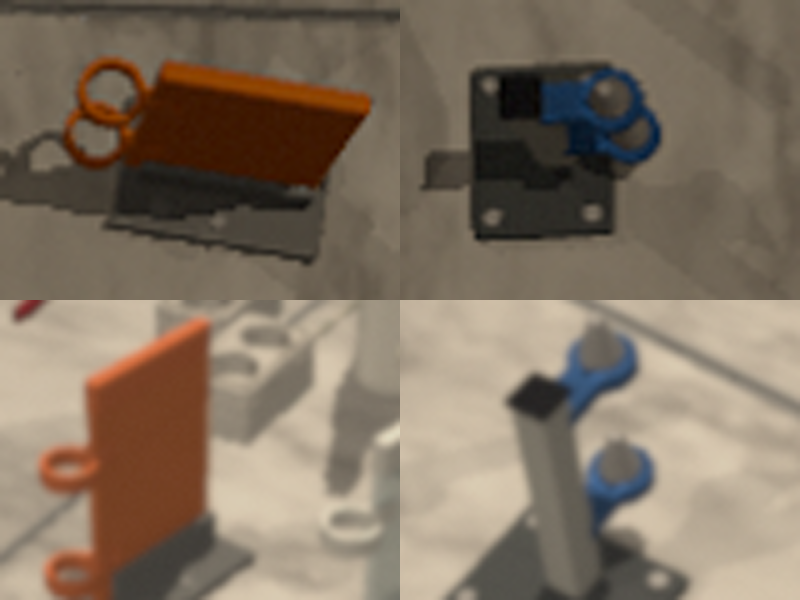

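Named by top-view pixels: blue leaves at (165,268) and (335,285), clear/white leaf at (360,222), amber leaf at (352,150). The crop confirms (352,147) is the one meant, since it has an orange rail, an amber panel and orange knuckles. The post is at (187,190), with two blue brackets and steel pins.

```bash
python3 - <<'E'
from h import *
t=np.load("top.npy",allow_pickle=True).item();s=np.load("side.npy",allow_pickle=True).item()
L=onz(t,(332,143.8),178);Rr=onz(t,(373.3,150.8),178);print("rail",L,Rr,(L+Rr)/2,np.linalg.norm(L-Rr))
d=L-Rr;print("yaw",np.degrees(np.arctan2(-d[0],d[1])))
print("ring",onz(t,(321.6,148),132),onz(s,(246.7,156.4),132))
for z,a,b in((125,(186.2,190),(190.2,265.5)),(45,(191,196),(194.7,294))): print(onz(t,a,z),onz(s,b,z))
print("side rail L,R",onz(s,(252.5,136.5),178),onz(s,(281,120.5),178))
p=[onz(t,(x/5+145-.4,y/5+170-.4),8) for x,y in((74,62),(74,238),(214,232),(212,70))];print(np.round(p,1))
st=manip.state();print(rot(st["tcp_rot"]).round(3))
E
```

```text
rail [ 652.47332307 -161.34954525  178.        ] [ 636.66085072 -267.55444321  178.        ] [ 644.56708689 -214.45199423  178.        ] 107.3755774475442
yaw -8.468358797084626
ring [ 655.01945277 -139.52549621  132.        ] [ 649.76512106 -130.81649956  132.        ]
[534.32453318 213.03120685 125.        ] [530.4933318  219.25307532 125.        ]
[535.78696599 210.91397405  45.        ] [530.46697132 219.76478575  45.        ]
side rail L,R [ 646.23895268 -152.52353309  178.        ] [ 630.85973708 -256.42686166  178.        ]
[[582.3 307.7   8. ]
 [481.  301.7   8. ]
 [486.2 223.4   8. ]
 [579.4 229.2   8. ]]
[[ 0.965  0.263 -0.   ]
 [ 0.263 -0.965  0.002]
 [ 0.    -0.002 -1.   ]]
```

>>> step_arm --moves '[0,0,-0.2,0,0,-1,1,0,0,-0.2,0,0,-1,1,0,0,-0.2,0,0,-1,1,0,0,-0.2,0,0,-1,1,0,0,-0.2,0,0,-1,1,0,0,-0.2,0,0,-1,1,0,0,-0.2,0,0,-1,1,0,0,-0.2,0,0,-1,1,0,0,-0.2,0,0,-1,1,0,0,-0.2,0,0,-1,1]'

```text
clock: 0.93
ee_pos: [137.9, -506.3, 270.8]
tcp_rot: [-0.001, 0.885, 0.465, 0.0]
force: [-0.3, 0.3, 0.3]
opening: 85.3
grasp_force: 0.0
```

>>> step_arm --moves '[0,0,0,0,0,-1,1,0,0,0,0,0,-1,1,0,0,0,0,0,-1,1,0,0,0,0,0,-1,1,0,0,0,0,0,-1,1,0,0,0,0,0,-1,1,0,0,0,0,0,-0.6,1,0,0,0,0,0,0,1]'

```text
clock: 1.6
ee_pos: [137.9, -506.3, 270.6]
tcp_rot: [-0.001, 0.757, 0.654, 0.0]
force: [-0.3, -0.1, 0.2]
opening: 85.7
grasp_force: 0.0
```

```bash
cat >> h.py <<'E'
def go(x,y,z,yaw):
    """shift in tool axes/20mm after turning; turn rotvec/4deg. yaw = world angle of tool y"""
    s=manip.state();M=rot(s["tcp_rot"])
    a=np.radians(yaw);ty=np.array([np.cos(a),np.sin(a),0]);tz=np.array([0,0,-1.]);T=np.c_[np.cross(ty,tz),ty,tz]
    tv=R.from_matrix(M.T@T).as_rotvec(degrees=True)/4
    d=np.array([x,y,z])-s["ee_pos"]
    print("pos",s["ee_pos"].round(1),"t",s["clock"],"yaw",np.degrees(np.arctan2(M[1,1],M[0,1])).round(2),"q",s["qpos"].round(2),"F",s["force"].round(1),"open",round(s["opening"],1))
    print("turn",tv.round(3),"shift(cur axes)",(M.T@d/20).round(3),"(after turn)",(T.T@d/20).round(3))
E
python3 -c "
from h import *
go(641,-210,255,-8.5)"
```

```text
pos [ 137.9 -506.3  270.6] t 1.6 yaw -8.33 q [-1.43  0.06  0.19  1.7   0.    0.28] F [-0.3 -0.1  0.2] open 85.7
turn [-0.005 -0.018  0.041] shift(cur axes) [18.304 22.745  0.797] (after turn) [18.37  22.691  0.782]
```

>>> step_arm --moves '[0.73,0.91,0,0,0,0,1,0.73,0.91,0,0,0,0,1,0.73,0.91,0,0,0,0,1,0.73,0.91,0,0,0,0,1,0.73,0.91,0,0,0,0,1,0.73,0.91,0,0,0,0,1,0.73,0.91,0,0,0,0,1,0.73,0.91,0,0,0,0,1,0.73,0.91,0,0,0,0,1,0.73,0.91,0,0,0,0,1]'

```text
clock: 2.43
ee_pos: [340.0, -387.7, 270.9]
tcp_rot: [-0.0, 0.757, 0.653, 0.0]
force: [-0.4, 0.1, 0.2]
opening: 85.1
grasp_force: 0.0
```

>>> step_arm --moves '[0.73,0.91,0,0,0,0,1,0.73,0.91,0,0,0,0,1,0.73,0.91,0,0,0,0,1,0.73,0.91,0,0,0,0,1,0.73,0.91,0,0,0,0,1,0.73,0.91,0,0,0,0,1,0.73,0.91,0,0,0,0,1,0.73,0.91,0,0,0,0,1,0.73,0.91,0,0,0,0,1,0.73,0.91,0,0,0,0,1]'

```text
clock: 3.27
ee_pos: [541.3, -269.8, 270.7]
tcp_rot: [-0.0, 0.757, 0.653, -0.0]
force: [-0.3, -0.9, -0.3]
opening: 85.4
grasp_force: 0.0
```

>>> step_arm --moves '[0.73,0.91,0.1,0,0,0,1,0.73,0.91,0.1,0,0,0,1,0.73,0.91,0.1,0,0,0,1,0.73,0.91,0.1,0,0,0,1,0.73,0.91,0.1,0,0,0,1,0,0,0,0,0,0,1,0,0,0,0,0,0,1]'

```text
clock: 3.85
ee_pos: [641.6, -210.7, 259.4]
tcp_rot: [-0.001, 0.756, 0.654, -0.001]
force: [-0.0, 1.0, -1.1]
opening: 85.6
grasp_force: 0.0
```

```bash
python3 -c "
from h import *
go(641,-210,255,-8.5)
c=optics.read_camera('wrist');np.save('w1.npy',c,allow_pickle=True);save(c,'w1')
print(c['position'],rot(c['orientation']).round(3).tolist())"
```

```text
pos [ 641.6 -210.7  259.4] t 3.85 yaw -8.31 q [-0.42  0.49  0.69  1.77 -0.    1.3 ] F [-0.   1.  -1.1] open 85.6
turn [-0.041 -0.007  0.047] shift(cur axes) [ 0.032 -0.033  0.222] (after turn) [ 0.032 -0.034  0.222]
[ 651.07027646 -147.08951     402.91228626] [[0.989, -0.139, -0.04], [-0.145, -0.956, -0.255], [-0.003, 0.258, -0.966]]
```

View pics/w1.png

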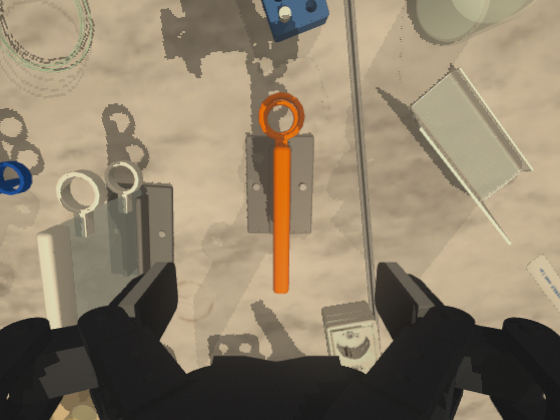

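```bash
python3 - <<'E'
from h import *
c=np.load("w1.npy",allow_pickle=True).item()
m=cv2.inRange(cv2.cvtColor(c["img"],cv2.COLOR_RGB2HSV),(3,140,90),(20,255,255));m[:140]=0;m[:,:260]=0;m[:,310:]=0
f=[]
for r in(165,200,240,280):
    x=np.flatnonzero(m[r]);f.append(((x[0]+x[-1])/2,r));print(r,x[0],x[-1])
y=np.flatnonzero(m[:,282]);print(y[0],y[-1])
a=onz(c,f[0],178);b=onz(c,f[-1],178);d=a-b;yaw=np.degrees(np.arctan2(-d[0],d[1]))
A=onz(c,(282,145.5),178);B=onz(c,(282,293),178);C=(A+B)/2;print(A,B,C,np.linalg.norm(A-B),"yaw",yaw)
print("ring",onz(c,(281.5,116.5),132))
go(C[0],C[1],148,yaw)
E
```

```text
165 273 290
200 273 289
240 274 288
280 274 288
140 293
[ 652.54153683 -160.86476759  178.        ] [ 637.25981027 -268.90823651  178.        ] [ 644.90067355 -214.88650205  178.        ] 109.11884504271728 yaw -8.32295240402958
ring [ 655.58936474 -141.44081223  132.        ]
pos [ 641.  -211.5  260.3] t 3.9 yaw -8.37 q [-0.42  0.49  0.69  1.77 -0.    1.3 ] F [ 0.2 -0.5  0.3] open 85.4
turn [-0.03   0.    -0.012] shift(cur axes) [-0.14   0.231  5.613] (after turn) [-0.14   0.22   5.614]
```

>>> step_arm --moves '[-0.14,0.22,0.4,0,0,0,1,0,0,0.7,0,0,0,1,0,0,0.7,0,0,0,1,0,0,0.7,0,0,0,1,0,0,0.7,0,0,0,1,0,0,0.7,0,0,0,1,0,0,0.7,0,0,0,1,0,0,0.6,0,0,0,1,0,0,0.4,0,0,0,1,0,0,0,0,0,0,1]'

```text
clock: 4.73
ee_pos: [643.2, -215.5, 146.6]
tcp_rot: [-0.002, 0.757, 0.653, -0.001]
force: [-0.5, 0.3, 0.4]
opening: 85.3
grasp_force: 0.0
```

>>> step_arm --moves '[0,0,0,0,0,0,-1,0,0,0,0,0,0,-1,0,0,0,0,0,0,-1,0,0,0,0,0,0,-1,0,0,0,0,0,0,-1,0,0,0,0,0,0,-1,0,0,0,0,0,0,-1,0,0,0,0,0,0,-1,0,0,0,0,0,0,-1]' --newtons 50

```text
clock: 5.48
ee_pos: [645.5, -215.3, 150.0]
tcp_rot: [0.001, 0.757, 0.654, 0.0]
force: [-0.5, 0.5, 2.9]
opening: 11.1
grasp_force: 49.2
```

>>> step_arm --moves '[0,0,-0.15,0,0,0,-1,0,0,-0.3,0,0,0,-1,0,0,-0.4,0,0,0,-1,0,0,-0.4,0,0,0,-1,0,0,-0.5,0,0,0,-1,0,0,-0.5,0,0,0,-1,0,0,-0.5,0,0,0,-1,0,0,-0.25,0,0,0,-1,0,0,0,0,0,0,-1]' --newtons 60

```text
clock: 6.23
ee_pos: [646.1, -215.6, 212.1]
tcp_rot: [0.002, 0.757, 0.654, 0.001]
force: [-0.5, 0.0, -1.4]
opening: 11.0
grasp_force: 58.6
```

```bash
python3 -c "
from h import *
go(546,20,210,2.5)
c=optics.read_camera('wrist');save(c,'w2')"
```

```text
pos [ 646.1 -215.6  212.1] t 6.2333 yaw -8.37 q [-0.42  0.47  0.57  1.66  0.    1.3 ] F [-0.5  0.  -1.4] open 11.0
turn [ 0.058  0.022 -2.718] shift(cur axes) [10.924 -6.669  0.067] (after turn) [11.985 -4.489  0.107]
```

View pics/w2.png

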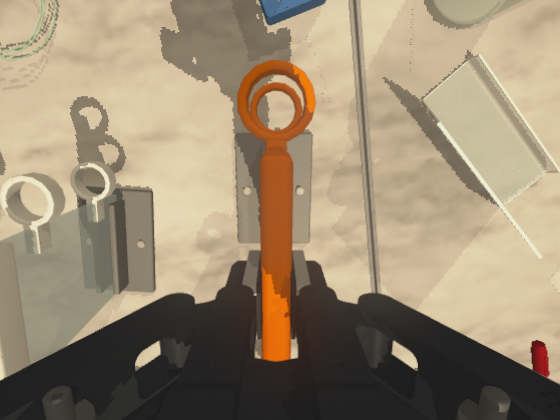

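>>> step_arm --moves '[0.2,-0.1,0,0,0,-0.5,-1,0.5,-0.2,0,0,0,-0.7,-1,0.8,-0.3,0,0,0,-0.8,-1,0.8,-0.3,0,0,0,-0.7,-1,0.9,-0.35,0,0,0,0,-1,0.9,-0.35,0,0,0,0,-1,0.9,-0.35,0,0,0,0,-1,0.9,-0.35,0,0,0,0,-1,0.9,-0.35,0,0,0,0,-1,0.9,-0.35,0,0,0,0,-1]'

```text
clock: 7.12
ee_pos: [582.5, -61.0, 208.4]
tcp_rot: [-0.001, 0.692, 0.722, -0.0]
force: [0.4, 0.1, -1.5]
opening: 10.7
grasp_force: 58.5
```

>>> step_arm --moves '[0.9,-0.35,0,0,0,0,-1,0.9,-0.35,0,0,0,0,-1,0.9,-0.3,0,0,0,0,-1,0.8,-0.3,0,0,0,0,-1,0.5,-0.2,0,0,0,0,-1,0.3,-0.1,0,0,0,0,-1,0,0,0,0,0,0,-1,0,0,0,0,0,0,-1]'

```text
clock: 7.78
ee_pos: [548.0, 22.3, 209.1]
tcp_rot: [0.0, 0.692, 0.722, -0.0]
force: [-0.8, 0.6, -2.1]
opening: 10.8
grasp_force: 58.5
```

```bash
python3 -c "
from h import *
go(538,137,205,2.5)
c=optics.read_camera('wrist');save(c,'w3');np.save('w3.npy',c,allow_pickle=True)"
```

```text
pos [548.   22.3 209.1] t 7.7833 yaw 2.44 q [-0.08  0.1   0.12  1.58 -0.    1.45] F [-0.8  0.6 -2.1] open 10.8
turn [ 0.001  0.01  -0.015] shift(cur axes) [ 5.752 -0.254  0.202] (after turn) [ 5.752 -0.248  0.206]
```

View pics/w3.png

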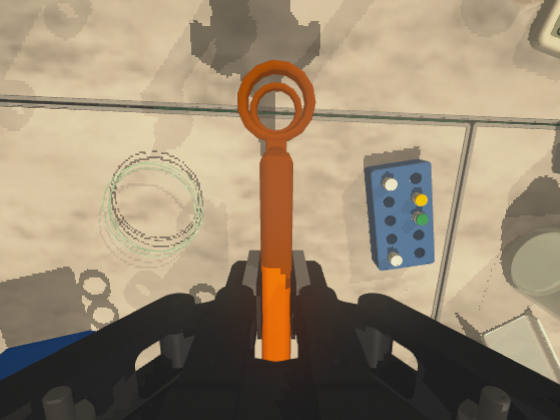

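>>> step_arm --moves '[0.2,-0.05,0.1,0,0,0,-1,0.5,-0.1,0.2,0,0,0,-1,0.7,-0.1,0.2,0,0,0,-1,0.7,0,0,0,0,0,-1,0.7,0,0,0,0,0,-1,0.7,0,0,0,0,0,-1,0.7,0,0,0,0,0,-1,0.6,0,0,0,0,0,-1,0.35,0,0,0,0,0,-1,0,0,0,0,0,0,-1]'

```text
clock: 8.67
ee_pos: [538.2, 126.8, 199.0]
tcp_rot: [-0.0, 0.691, 0.723, 0.0]
force: [0.5, 0.4, -1.5]
opening: 11.0
grasp_force: 58.5
```

```bash
python3 -c "
from h import *
go(538,137,199,2.5)
c=optics.read_camera('wrist');save(c,'w4');np.save('w4.npy',c,allow_pickle=True)
s=optics.read_camera('side');t=optics.read_camera('top');np.save('s4.npy',s,allow_pickle=True);np.save('t4.npy',t,allow_pickle=True)
f=lambda im,n:cv2.resize(im[:,:,::-1],(400,300),interpolation=cv2.INTER_CUBIC)
a=np.hstack([f(c['img'][0:210,140:420],0),f(s['img'][240:315,140:240],0)]);b=f(t['img'][165:225,150:230],0)
cv2.imwrite('pics/c4.png',np.vstack([a,np.hstack([b,b*0])]))
"
```

```text
pos [538.2 126.8 199. ] t 8.6667 yaw 2.54 q [0.11 0.12 0.11 1.56 0.   1.64] F [ 0.5  0.4 -1.5] open 11.0
turn [-0.007 -0.008  0.009] shift(cur axes) [0.51  0.015 0.001] (after turn) [0.51  0.015 0.001]
```

View pics/c4.png

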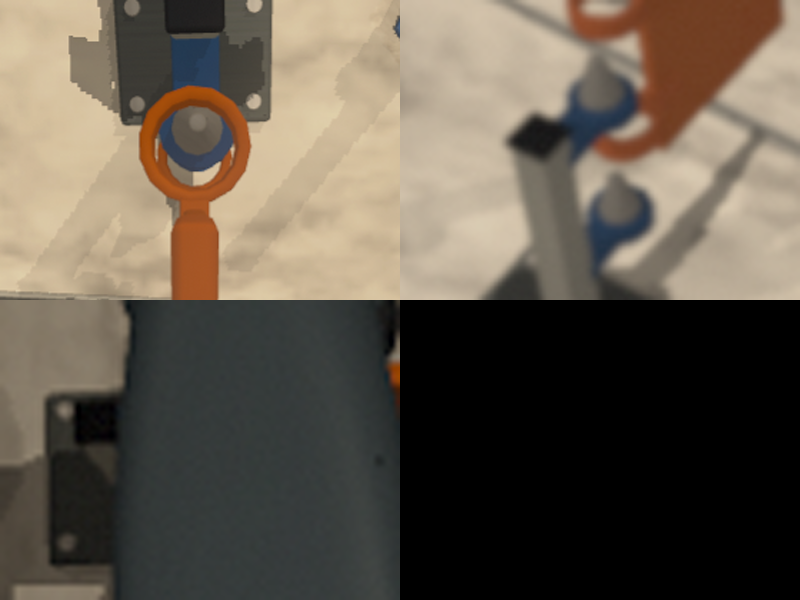

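```bash
python3 - <<'E'
from h import *
c=np.load("w4.npy",allow_pickle=True).item();k=280/400
f=lambda x,y,z:onz(c,(140+x*k,y*k),z)
print("ring",f(194,144,181)," tip",f(197.5,121,149),"foot",f(197,131,125),"disc",f(196,133,125))
print("post top L/R",f(166,33,141),f(225,33,141))
E
```

```text
ring [534.45754762 201.81642433 181.        ]  tip [535.31800596 212.3699735  149.        ] foot [535.32216937 210.93395242 125.        ] disc [534.92507672 210.09698304 125.        ]
post top L/R [521.83668972 244.21218743 141.        ] [544.39753413 245.20255433 141.        ]
```

>>> step_arm --moves '[0.24,0.03,0,0,0,0,-1,0.24,0.02,0,0,0,0,-1,0,0,0,0,0,0,-1,0,0,0.2,0,0,0,-1,0,0,0.25,0,0,0,-1,0,0,0.25,0,0,0,-1,0,0,0.2,0,0,0,-1,0,0,0,0,0,0,-1]'

```text
clock: 9.48
ee_pos: [538.1, 134.7, 179.5]
tcp_rot: [-0.001, 0.692, 0.722, -0.001]
force: [0.1, -0.5, -1.8]
opening: 10.8
grasp_force: 58.5
```

```bash
python3 -c "
from h import *
go(538,137,157,2.5)
c=optics.read_camera('wrist');np.save('w5.npy',c,allow_pickle=True)
s=optics.read_camera('side')
f=lambda im,n:cv2.resize(im[:,:,::-1],(400,300),interpolation=cv2.INTER_CUBIC)
cv2.imwrite('pics/c5.png',np.hstack([f(c['img'][30:165,190:370],0),f(s['img'][240:315,140:240],0)]))
"
```

```text
pos [538.1 134.7 179.5] t 9.4833 yaw 2.42 q [ 0.12  0.12  0.08  1.53 -0.    1.65] F [ 0.1 -0.5 -1.8] open 10.8
turn [-0.041  0.004 -0.02 ] shift(cur axes) [1.150e-01 1.000e-03 1.126e+00] (after turn) [ 0.115 -0.002  1.126]
```

View pics/c5.png

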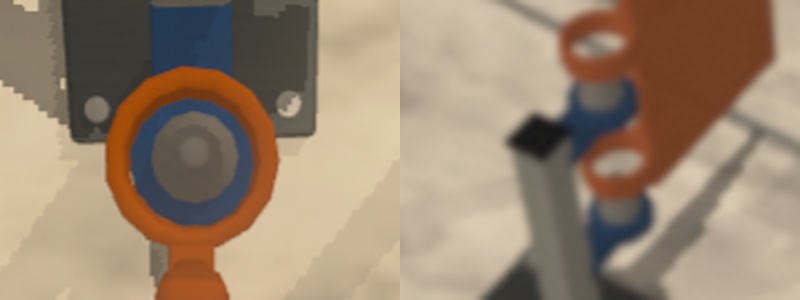

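Both knuckles encircle their pins: ring centre is at (192,157) and pin tip at (195,152) in the crop, about 1 mm off. Continuing down.

>>> step_arm --moves '[0.07,0.02,0.1,0,0,0,-1,0,0,0.15,0,0,0,-1,0,0,0.15,0,0,0,-1,0,0,0.15,0,0,0,-1,0,0,0.15,0,0,0,-1,0,0,0.1,0,0,0,-1,0,0,0,0,0,0,-1]'

```text
clock: 10.17
ee_pos: [539.0, 136.3, 164.5]
tcp_rot: [-0.0, 0.692, 0.722, -0.001]
force: [0.3, 0.9, -1.5]
opening: 10.9
grasp_force: 58.5
```

>>> step_arm --moves '[0,0,0.1,0,0,0,-1,0,0,0.05,0,0,0,-1,0,0,0.05,0,0,0,-1,0,0,0,0,0,0,-1]'

```text
clock: 10.5
ee_pos: [539.3, 136.3, 161.1]
tcp_rot: [-0.0, 0.692, 0.722, -0.0]
force: [-0.2, 0.2, -2.2]
opening: 11.0
grasp_force: 58.5
```

Still weight-bearing in the gripper. I'll ease down in small steps until the force changes sign.

>>> step_arm --moves '[0,0,0.05,0,0,0,-1,0,0,0.05,0,0,0,-1,0,0,0,0,0,0,-1]'

```text
clock: 10.75
ee_pos: [539.3, 136.3, 159.1]
tcp_rot: [-0.0, 0.692, 0.722, -0.0]
force: [-0.0, 0.1, -1.8]
opening: 10.9
grasp_force: 58.5
```

>>> step_arm --moves '[0,0,0.05,0,0,0,-1,0,0,0.05,0,0,0,-1,0,0,0,0,0,0,-1]'

```text
clock: 11.0
ee_pos: [539.3, 136.3, 157.1]
tcp_rot: [-0.0, 0.692, 0.722, -0.0]
force: [-0.1, 0.1, -2.1]
opening: 11.0
grasp_force: 58.6
```

>>> step_arm --moves '[0,0,0.05,0,0,0,-1,0,0,0,0,0,0,-1]'

```text
clock: 11.17
ee_pos: [539.5, 136.3, 156.9]
tcp_rot: [0.0, 0.692, 0.722, 0.0]
force: [-1.4, -0.6, 1.1]
opening: 11.3
grasp_force: 58.9
```

>>> step_arm --moves '[0,0,0.04,0,0,0,-1,0,0,0,0,0,0,-1]'

```text
clock: 11.33
ee_pos: [539.6, 136.2, 156.7]
tcp_rot: [0.0, 0.692, 0.722, 0.0]
force: [-2.5, -1.4, 4.2]
opening: 10.7
grasp_force: 59.5
```

```bash
python3 -c "
from h import *
go(538,137,157,2.5)
c=optics.read_camera('wrist')
s=optics.read_camera('side')
f=lambda im,n:cv2.resize(im[:,:,::-1],(400,300),interpolation=cv2.INTER_CUBIC)
cv2.imwrite('pics/c6.png',np.hstack([f(c['img'][30:165,190:370],0),f(s['img'][240:315,140:240],0)]))
"
```

```text
pos [539.6 136.2 156.7] t 11.3333 yaw 2.43 q [ 0.13  0.12  0.03  1.48 -0.    1.66] F [-2.5 -1.4  4.2] open 10.7
turn [ 0.017  0.002 -0.017] shift(cur axes) [ 0.042 -0.078 -0.014] (after turn) [ 0.042 -0.078 -0.013]
```

View pics/c6.png

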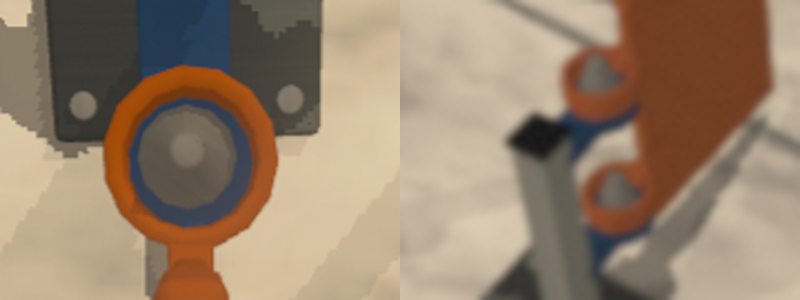

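Both rings sit down on their brackets and around the pins, and the downward push is now carried by the post. Releasing.

>>> step_arm --moves '[0,0,0,0,0,0,-0.6,0,0,0,0,0,0,-0.5,0,0,0,0,0,0,-0.3,0,0,0,0,0,0,0,0,0,0,0,0,0,0.2,0,0,0,0,0,0,0.2]' --newtons 20

```text
clock: 11.93
ee_pos: [539.3, 136.4, 155.2]
tcp_rot: [-0.0, 0.692, 0.722, -0.0]
force: [0.2, 0.0, 0.8]
opening: 51.2
grasp_force: 0.0
```

>>> step_arm --moves '[0,0,-0.2,0,0,0,0.2,0,0,-0.5,0,0,0,0.2,0,0,-0.8,0,0,0,0.2,0,0,-0.8,0,0,0,0.2,0,0,-0.8,0,0,0,0.2,0,0,-0.8,0,0,0,0.2,0,0,-0.5,0,0,0,0.2,0,0,0,0,0,0,0.2,0,0,0,0,0,0,0.2]'

```text
clock: 12.68
ee_pos: [540.0, 136.4, 244.5]
tcp_rot: [0.001, 0.692, 0.722, 0.001]
force: [-0.6, 1.0, -0.9]
opening: 51.2
grasp_force: 0.0
```

```bash
python3 -c "
from h import *
go(538,137,157,2.5)
c=optics.read_camera('wrist')
s=optics.read_camera('side')
f=lambda im,n:cv2.resize(im[:,:,::-1],(400,300),interpolation=cv2.INTER_CUBIC)
cv2.imwrite('pics/c7.png',np.hstack([f(c['img'],0),f(s['img'][180:330,140:340],0)]))
"
```

```text
pos [540.  136.4 244.5] t 12.6833 yaw 2.43 q [0.13 0.13 0.22 1.65 0.   1.66] F [-0.6  1.  -0.9] open 51.2
turn [ 0.03  -0.003 -0.019] shift(cur axes) [ 0.033 -0.108  4.376] (after turn) [ 0.034 -0.098  4.376]
```

View pics/c7.png

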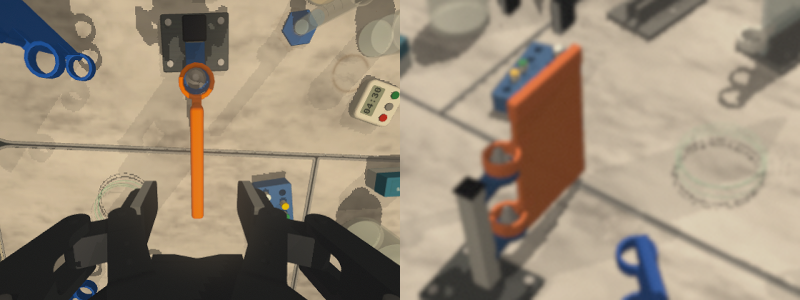

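The shield hangs upright and seated on both pins at crop (197,80), and the gripper is clear above it. Handing in.

```bash
python3 -c "
from h import *
print(manip.job_done())"
```

```text
the job is handed in; nothing more can be done
None
```

The amber shield hangs on the hinge post with both knuckles seated on their brackets, released and clear of the gripper; the clear shield was not touched, and the job was handed in at about 12.7 s (no verdict was returned).

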